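# Lay out the next weld kit on its silhouette boards

## Robot

A 6-joint arm with a two-finger parallel gripper is mounted at the origin on the work surface. World frame = base frame: x ahead of the robot, y to its left, z up, the work surface at z = 0. Lengths are in m, angles in degrees, forces in N, time in s.
With the tool pointing down it reaches from about 0.3 to 0.85 m from the base axis. Payload 4.2 kg.
Tool frame: the origin (TCP) lies between the finger pads; the fingertips stand 17 mm ahead of it and the grasp point (between the pads) lies 2 mm behind it (manip.finger_overhang is the distance from the TCP to the fingertips, in m); z points along the fingers, y is the line along which they close (so a half turn about z gives the same grasp; the last joint's range is limited). The gripper opens to 91 mm and grips with 3 to 60 N. Pads are 32 mm wide; open, the fingers measure 118 mm over their backs; the gripper's body (76 mm by 178 mm) begins 60 mm behind the grasp point.
Start: joints at [-72.078, 18.312, 89.639, -0, 72.044, -1.146], TCP at [0.188, -0.543, 0.231] pointing down, gripper open.
Joint ranges: [-177.97, 177.97], [-48.28, 115.42], [12.27, 149.76], [-77.06, 257.06], [2.81, 150.46], [-146.56, 146.56]. Speed limits (degrees/s): [147.25, 147.25, 180, 180, 180, 180].

## Interface

Orientations are given as [roll, pitch, yaw] about the fixed x, y, z axes, in that order (R = Rz(yaw) Ry(pitch) Rx(roll)).
In Python, from workcell import manip gives the robot as it stands.
- The arm moves only by the tool drive_tool, never from a script. Its argument "motion" is a list of rows, each a list of 3 entries, a list of its own where there are three numbers: the shift along the tool's x, y, z in cm, then the turn, a rotation vector about the tool's x, y, z in degrees, then the closure, from -1 (fully open) to 1 (shut). A call has 1 to 10 rows; each row shifts and turns the commanded pose from where the row before left it, along the tool's axes as they then stand; what a row does not reach is not made up. A row lasts 1/12 s, in which the tool goes at most 41.7 mm and 7.16 degrees, less where a joint would pass 70% of its speed; a pose out of reach is approached as far as the arm can. A call with a gripper value outside its range is refused whole. The fingers move at their own pace and stop on an object; "newtons" is the grip in N (left out, the last holds). Time passes only in rows, so rows that do not move let the fingers close. It gives the time, the measured TCP pose, the force, the opening and the grip force at its end, in the units of the state.
- manip.sense(): the state, without advancing time (a new reading comes with each control period).
- manip.read_camera(name): name is "scene" or "top" or "wrist"; returns a dict with "img" (400x640x3 uint8, blue, green, red), "fx", "fy", "cx", "cy" (pixels), "R" (3x3) and "t" (3): a world point X has camera coordinates R X + t. Camera axes: x right, y down, z forward; pixel columns grow to the right and rows downward; lengths in m; the calibration is good to about 2 mm. A picture is of the moment at which its call begins. There is no depth.
- manip.close_job(): hands the job in; it is judged then, once.
The state is a dict: "t": time; "qpos": joint angles; "joint_velocities": joint speeds; "tau": joint torques, N m; "ee_pos": TCP position; "eef_rot": TCP orientation; "force": force on the tool from outside, world axes, zero at the start; "wrist_torque": the same for the moment, N m; "opening": finger opening in m; "grip_force": force on a finger pad.
Only numpy, scipy, OpenCV 4.12 (cv2) and the standard library are available. Lean on these libraries where they do the work, as an engineer would, in place of code of your own. Each camera call takes 0.05 s, during which the arm holds its last target. There are 200 camera calls.

## Task

Lay out the next weld kit: set each of the four cut steel parts on the plywood board that shows its black silhouette, squarely covering the silhouette and turned the way it shows. The three straight tubes stand upright and the elbow lies flat, each resting on its board.

Things in the scene. Friction and masses are not known exactly. Their poses are not given: they have to be found in the camera images.
- wide_tube: Short piece of round steel tube standing upright on its cut end, 60 mm outer diameter, 45 mm high, wall 3.8 mm, about 0.23 kg, open at both ends. Origin: centre of its underside; z up along the tube.
- narrow_tube: Short piece of round steel tube standing upright on its cut end, 38 mm outer diameter, 45 mm high, wall 3.5 mm, about 0.13 kg, open at both ends. Origin: centre of its underside; z up along the tube.
- box_tube: Short piece of rectangular steel tube standing upright on its cut end, 56 mm (its x) by 32 mm (its y), 45 mm high (z), wall 4 mm, about 0.2 kg, open at both ends. Origin: centre of its underside.
- elbow: Steel tube of 25 mm outer diameter bent to a right angle (centreline bend radius 25 mm), lying flat, about 0.14 kg. Origin: at the height of its underside, below the point where the centrelines of the two legs would meet at the bend; one leg runs from there along +x and the other along +y, each ending 70 mm from the origin; tube axis 12.5 mm above the origin; z up.
- board_wide: Square plywood kit board, 88 x 88 mm, 6 mm thick, lying flat, fixed, with a flat black painted silhouette on top: a 60 mm disc at its centre, for the wide round tube. Origin: centre of the board's underside; z up. 
- board_narrow: Square plywood kit board, 88 x 88 mm, 6 mm thick, lying flat, fixed, with a flat black painted silhouette on top: a 38 mm disc at its centre, for the narrow round tube. Origin: centre of the board's underside; z up. 
- board_box: Square plywood kit board, 88 x 88 mm, 6 mm thick, lying flat, fixed, with a flat black painted silhouette on top: a rectangle at its centre, 56 mm along the board's x and 32 mm along its y, for the rectangular tube (either way round). Origin: centre of the board's underside; z up. 
- board_elbow: Square plywood kit board, 104 x 104 mm, 6 mm thick, lying flat, fixed, with a flat black painted silhouette on top: a right-angled bend like the elbow seen from above, 25 mm broad. Origin: centre of the board's underside; z up. The elbow's origin belongs at x = -29 mm, y = -29 mm in the board's frame, its legs along the board's +x and +y (elbow and board have the same yaw).
Mind the look-alikes: they are no part of the job. What is shaped like the box_tube but red is not meant. What is shaped like the elbow but blue or green is not meant.

How it is judged (in metres and radians):
At the end, for the whole second after the job is handed in: Each part rests level on its own board (3 mm, 0.1 rad), released and still. Tubes: centre within 10 mm of the board's centre. Elbow: origin within 12 mm of its silhouette's, board centre within 15 mm as seen from the elbow. Rectangular tube and elbow within 0.2 rad of their silhouette's direction (z of wide_tube in the frame of board_wide between 0.003 and 0.009 m and angle between each of wide_tube, narrow_tube, box_tube, elbow's own z axis and vertical below 0.1 rad and linear speed of each of wide_tube, narrow_tube, box_tube, elbow below 0.02 m/s and angular speed of each of wide_tube, narrow_tube, box_tube, elbow below 0.2 rad/s and horizontal distance between wide_tube and board_wide below 0.01 m and z of narrow_tube in the frame of board_narrow between 0.003 and 0.009 m and horizontal distance between narrow_tube and board_narrow below 0.01 m and z of box_tube in the frame of board_box between 0.003 and 0.009 m and horizontal distance between box_tube and board_box below 0.01 m and angle between the x axis of box_tube and the x axis of board_box, either way round below 0.2 rad and z of elbow in the frame of board_elbow between 0.003 and 0.009 m and x of elbow in the frame of board_elbow between -0.041 and -0.017 m and x of board_elbow in the frame of elbow between 0.014 and 0.044 m and y of elbow in the frame of board_elbow between -0.041 and -0.017 m and y of board_elbow in the frame of elbow between 0.014 and 0.044 m and angle between the x axis of elbow and the x axis of board_elbow, either way round below 0.2 rad); the robot touches nothing.
It also fails if it takes over 115 s, if anything falls off the work surface, if the arm or the gripper's body presses on something with over 40 N, if the wrist force passes 120 N, or if a joint passes its speed limit or range.

## Working session

There is one attempt and no reset: what is moved stays moved. The work goes in short steps, Python scripts to look and compute and a tool call to move; the robot and the scene stay as the last step left them, time stands still between calls to the robot, and variables do not carry over. Pictures are saved under pics/ and viewed, at most 14 in all, crops included, and the job is handed in when it is done.

Besides the shell and the picture viewer there is one more tool, called after ">>>" by a JSON object that holds its "fn" and its "kwargs", one argument or row to a line. drive_tool: Moves the arm, as the interface text tells. Its arguments: {"type":"object","properties":{"motion":{"type":"array"},"newtons":{"type":"number"}},"required":["motion"]}

```bash
ls; mkdir -p pics; python3 - <<'E'
from workcell import manip
import cv2
for n in ("top","scene"):
    c=manip.read_camera(n); cv2.imwrite(f"pics/{n}0.png",c["img"]); print(n,c["fx"],c["fy"],c["cx"],c["cy"],c["R"],c["t"])
print(manip.sense(), manip.finger_overhang)
E
```

```text
pics
top 492.84090200525196 492.84090200525196 314.62918156166353 202.19830853605268 [[ 0.01262035 -0.99987637 -0.00937902]
 [-0.98941863 -0.0111314  -0.14466125]
 [ 0.14453896  0.01110545 -0.98943679]] [0.00911605 0.4938839  1.10131944]
scene 365.9828085551734 365.9828085551734 312.87434802764386 199.70241770134112 [[ 0.71361162  0.70026625 -0.01963759]
 [ 0.38505746 -0.41550506 -0.82406692]
 [-0.58522577  0.58050213 -0.56615198]] [-0.33610004 -0.15903189  1.34443624]
{'t': 0.1, 'qpos': array([-7.20776749e+01,  1.83487749e+01,  8.96990739e+01, -2.05930270e-03,
        7.20447189e+01, -1.14623540e+00]), 'joint_velocities': array([-0.01419562,  0.01937326, -0.14072204, -0.0101244 , -0.06170411,
        0.05759795]), 'tau': array([ 9.93839640e-04, -4.13328552e+01, -2.32510632e+01,  7.31624337e-02,
        4.21946123e-02, -3.57622480e-05]), 'ee_pos': array([ 0.18770858, -0.5430483 ,  0.23019867]), 'eef_rot': array([-1.79907412e+02,  1.05843127e-04,  1.90691970e+01]), 'force': array([0.52018006, 0.62256788, 0.43316831]), 'wrist_torque': array([-0.06204942,  0.01671586, -0.01018836]), 'grip_force': 0.0, 'opening': 0.09098620108069432} 0.017
```

View pics/top0.png

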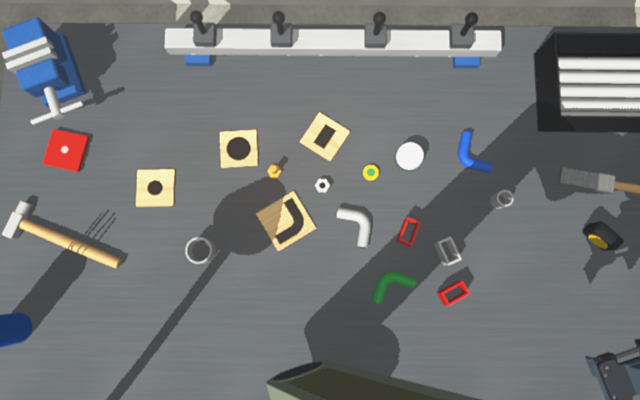

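View pics/scene0.png

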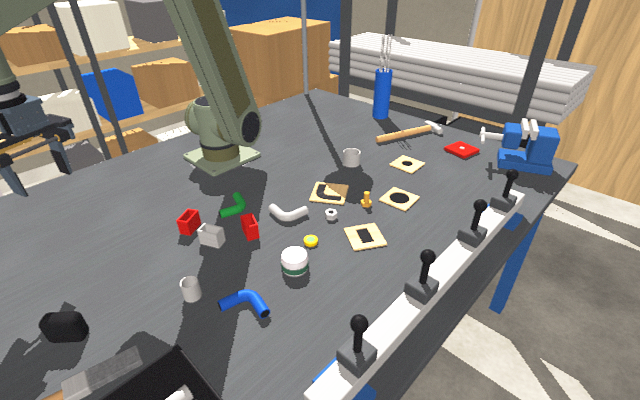

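The first pictures give these candidates:

| Part | Candidates (top-image pixels) | Choice |
|---|---|---|
| Box tube | grey (448,250), red (408,231), red (453,292) | grey |
| Elbow | steel (355,222), blue (472,152), green (394,286) | steel |
| Round tubes | (200,249), (503,199), white tub (410,155) which is not a tube | wide is (200,249), narrow is (503,199) |

The boards are at (239,148) wide, (155,188) narrow, (325,136) box and (287,221) elbow.

```bash
python3 - <<'E'
import cv2
im=cv2.imread("pics/top0.png")
for n,(x,y) in {"A":(130,110),"B":(330,150)}.items():
    cv2.imwrite(f"pics/crop{n}.png",cv2.resize(im[y:y+150,x:x+200],None,fx=4,fy=4,interpolation=cv2.INTER_CUBIC))
E
```

```text
(no output)
```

View pics/cropA.png

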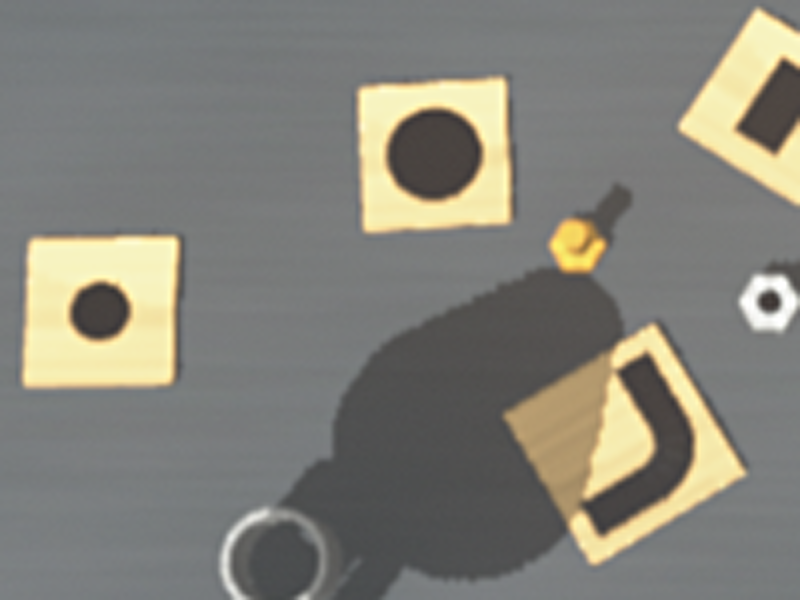

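View pics/cropB.png

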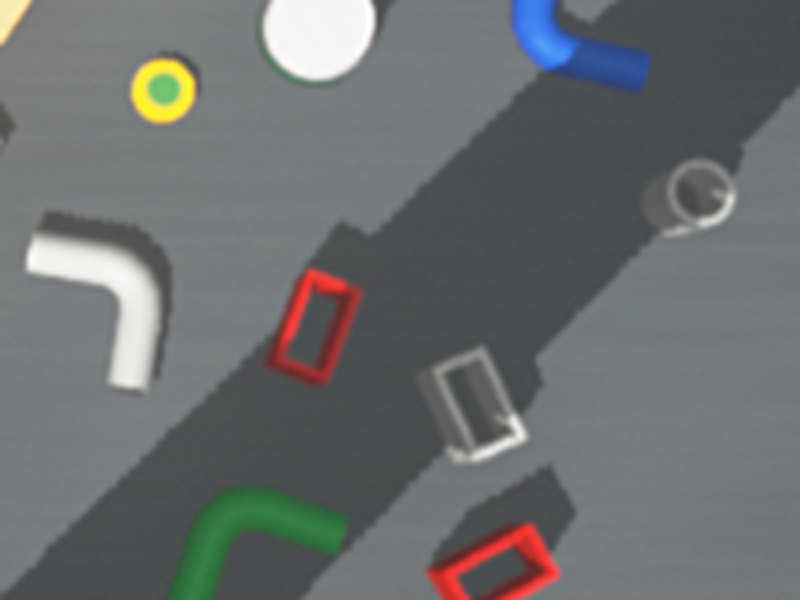

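Crop A shows the four boards. The narrow disc is at crop (100,311), the wide disc at (435,153), and the wide tube rim at about (274,560). Crop B confirms the steel elbow, with ends at (35,254) and (130,388), the grey box tube with rim centre at about (480,405), and the narrow tube with rim centre at (701,192). None of these is coloured, so the choices hold. Next I convert the pixels to positions.

```bash
cat > h.py <<'E'
import numpy as np, cv2
from workcell import manip
def ray(c,u,v,z):
    d=np.array([(u-c["cx"])/c["fx"],(v-c["cy"])/c["fy"],1]); R=np.array(c["R"]); C=-R.T@np.array(c["t"]); w=R.T@d
    return C+w*(z-C[2])/w[2]
def proj(c,X):
    p=np.array(c["R"])@X+np.array(c["t"]); return c["fx"]*p[0]/p[2]+c["cx"], c["fy"]*p[1]/p[2]+c["cy"]
def go(x,y,yaw,z=None):
    "turn about tool z first, then shifts along tool axes (cm)"
    s=manip.sense(); p=s["ee_pos"]; y0=s["eef_rot"][2]
    t=(y0-yaw+90)%180-90
    a=np.radians(y0-t); dx,dy=x-p[0],y-p[1]
    sx=dx*np.cos(a)+dy*np.sin(a); sy=dx*np.sin(a)-dy*np.cos(a)
    print("now",p.round(4),s["eef_rot"].round(1),"turn",round(t,1),"shift cm",round(sx*100,2),round(sy*100,2),"dz" ,None if z is None else round((p[2]-z)*100,2),"n",np.hypot(sx,sy)/.0417)
E
python3 - <<'E'
from h import *
c=manip.read_camera("top"); print("cam",-c["R"].T@c["t"])
A=lambda x,y,z:ray(c,(x+.5)/4-.5+130,(y+.5)/4-.5+110,z)[:2]
B=lambda x,y,z:ray(c,(x+.5)/4-.5+330,(y+.5)/4-.5+150,z)[:2]
T=lambda x,y,z:ray(c,x,y,z)[:2]
ang=lambda d:np.degrees(np.arctan2(d[1],d[0]))
print("bn",A(100,311,.006),"bw",A(435,153,.006))
q=[A(*p,.006) for p in[(503,413),(656,323),(747,472),(595,566)]]
print("be ctr",np.mean(q,0),[np.linalg.norm(q[i]-q[i-1]) for i in range(4)],"x dir",ang(q[1]-q[2]),ang(q[0]-q[3]),"y dir",ang(q[3]-q[2]),ang(q[0]-q[1]))
print("wt",A(274,560,.045),"nt",B(701,192,.045))
k=[B(*p,.045) for p in[(435,370),(485,348),(526,438),(472,462)]]
print("box",np.mean(k,0),[np.linalg.norm(k[i]-k[i-1]) for i in range(4)],ang(k[3]-k[0]),ang(k[2]-k[1]))
e1,e2=B(35,254,.0125),B(130,388,.0125)
print("elbow ends",e1,e2,np.linalg.norm(e1-e2),"(99)")
m=(e1+e2)/2; d=(e2-e1)/2; o=m+np.array([-d[1],d[0]])
o2=m-np.array([-d[1],d[0]])
for o in(o,o2): print("origin",o,proj(c,np.r_[o,.0125]),"x",ang(e1-o),"y",ang(e2-o))
im=c["img"]; h=cv2.resize(im[100:170,285:365],None,fx=7,fy=7,interpolation=cv2.INTER_CUBIC); w=cv2.resize(im[225:275,175:225],None,fx=7,fy=7,interpolation=cv2.INTER_CUBIC)
o=np.zeros((490,560+350,3),np.uint8);o[:,:560]=h;o[:350,560:]=w
cv2.imwrite("pics/boxb.png",o[:,:800] if 0 else cv2.resize(o,(780,420)))
E
```

```text
cam [0.32935931 0.00238189 1.16121733]
bn [0.52957379 0.39770035] bw [0.62842553 0.20089634]
be ctr [0.45409429 0.08246497] [np.float64(0.10576523330535545), np.float64(0.1049770050973057), np.float64(0.10405761157313337), np.float64(0.10447611153588239)] x dir 32.024421372143586 32.29574516958233 y dir 122.49027115858927 121.55667627500043
wt [0.38102881 0.27710241] nt [ 0.5078613  -0.41942898]
box [ 0.38549268 -0.29001886] [np.float64(0.054834030145315404), np.float64(0.03120408332086164), np.float64(0.05470802443370951), np.float64(0.03352648373751081)] -159.2041368897861 -156.77774342171352
elbow ends [ 0.47187765 -0.04078267] [ 0.39411752 -0.09636978] 0.09558537172812902 (99)
origin [ 0.46079114 -0.10745629] (np.float64(366.8254732955589), np.float64(218.14721020289738)) x 80.5592197996093 y 170.55921979960925
origin [ 0.40520403 -0.02969617] (np.float64(333.4481823056226), np.float64(241.502980460274)) x -9.440780200390758 y -99.44078020039076
```

View pics/boxb.png

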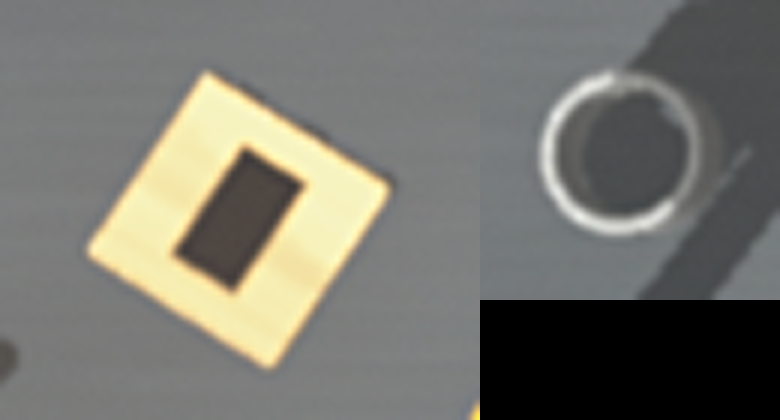

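The board rectangle is centred at crop (240,219), and the wide rim at (621,154). Both match the earlier measurements.

```bash
python3 - <<'E'
from h import *
c=manip.read_camera("top")
H=lambda x,y:ray(c,(x/.857+.5)/7-.5+285,(y/.857+.5)/7-.5+100,.006)[:2]
k=[H(*p) for p in[(245,146),(305,184),(236,293),(174,254)]]
ang=lambda d:np.degrees(np.arctan2(d[1],d[0]))
print("bb",np.mean(k,0),[np.linalg.norm(k[i]-k[i-1]) for i in range(4)],ang(k[0]-k[3]),ang(k[1]-k[2]))
q=[H(*p) for p in[(205,70),(392,187),(270,370),(86,250)]];print(np.mean(q,0),ang(q[0]-q[3]),ang(q[1]-q[2]))
print("wt",ray(c,198.1,250.1,.045))
a=np.radians(32.1);print("elb target",np.array([.4541,.0825])+np.array([[np.cos(a),-np.sin(a)],[np.sin(a),np.cos(a)]])@[-.029,-.029])
go(.385,-.290,22,.10)
E
```

```text
bb [ 0.65978018 -0.00667414] [np.float64(0.05323805487225923), np.float64(0.028927730787706434), np.float64(0.053046188398042524), np.float64(0.02967343745736932)] -31.881366865566587 -31.07359653513012
[ 0.65995113 -0.00592731] -31.854948652859477 -32.57392681165725
wt [0.37995786 0.27710887 0.045     ]
elb target [0.44494402 0.04252291]
now [ 0.1878 -0.5432  0.2304] [-179.9   -0.    19.1] turn -2.9 shift cm 27.77 -16.09 dz 13.04 n 7.696586339713943
```

>>> {"fn": "drive_tool", "kwargs": {
  "motion": [
    [[0,0,0],[0,0,-2.9],-1],
    [[3.1,-1.8,1],[0,0,0],-1],
    [[3.1,-1.8,1],[0,0,0],-1],
    [[3.1,-1.8,1],[0,0,0],-1],
    [[3.1,-1.8,1],[0,0,0],-1],
    [[3.1,-1.8,1],[0,0,0],-1],
    [[3.1,-1.8,1],[0,0,0],-1],
    [[3.1,-1.8,1],[0,0,0],-1],
    [[3.1,-1.8,1],[0,0,0],-1],
    [[3.0,-1.7,1],[0,0,0],-1]
  ],
  "newtons": 40
}}

```text
t: 1.03
ee_pos: [0.3862, -0.2885, 0.1406]
eef_rot: [180.0, -0.0, 22.0]
force: [0.1, -0.2, -0.3]
opening: 0.0914
grip_force: 0.0
```

>>> {"fn": "drive_tool", "kwargs": {
  "motion": [
    [[0,0,0],[0,0,0],-1],
    [[0,0,0],[0,0,0],-1]
  ]
}}

```text
t: 1.2
ee_pos: [0.3859, -0.2888, 0.1404]
eef_rot: [-179.9, 0.1, 22.2]
force: [0.0, 0.0, 0.3]
opening: 0.0908
grip_force: 0.0
```

```bash
python3 - <<'E'
from h import *
go(.385,-.290,22,.025)
c=manip.read_camera("wrist"); im=c["img"].copy()
# predicted model outlines
for z in(.045,):
    a=np.radians(22)
    for s,t in((1,1),(1,-1),(-1,-1),(-1,1)):
        X=np.array([.385+np.cos(a)*.028*s-np.sin(a)*.016*t,-.29+np.sin(a)*.028*s+np.cos(a)*.016*t,z]);u,v=proj(c,X);print(u,v);cv2.circle(im,(int(u),int(v)),3,(0,255,0),1)
cv2.imwrite("pics/w1.png",im)
E
```

```text
now [ 0.3859 -0.2888  0.1404] [-1.799e+02  1.000e-01  2.220e+01] turn 0.2 shift cm -0.13 0.08 dz 11.54 n 0.03635488931195995
298.6908618452631 169.639643231854
341.5281647644609 169.7786040376157
340.0474261822649 239.64740380272116
299.5471437554809 239.50792723328544
```

View pics/w1.png

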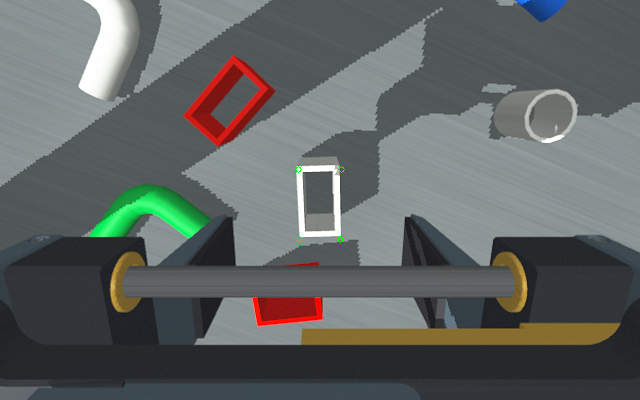

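The wrist view shows the predicted rim corners (green) sitting on the grey tube at (299..341, 170..240). I go down to grasp it.

>>> {"fn": "drive_tool", "kwargs": {
  "motion": [
    [[-0.1,0.1,3],[0,0,0],-1],
    [[0,0,3],[0,0,0],-1],
    [[0,0,3],[0,0,0],-1],
    [[0,0,2.5],[0,0,0],-1],
    [[0,0,0],[0,0,0],-1],
    [[0,0,0],[0,0,0],1],
    [[0,0,0],[0,0,0],1],
    [[0,0,0],[0,0,0],1],
    [[0,0,0],[0,0,0],1],
    [[0,0,0],[0,0,0],1]
  ],
  "newtons": 40
}}

```text
t: 2.08
ee_pos: [0.3855, -0.2921, 0.0272]
eef_rot: [179.9, -0.1, 22.0]
force: [-0.1, 0.2, 0.3]
opening: 0.061
grip_force: 0.0
```

>>> {"fn": "drive_tool", "kwargs": {
  "motion": [
    [[0,0,0],[0,0,0],1],
    [[0,0,0],[0,0,0],1],
    [[0,0,0],[0,0,0],1]
  ]
}}

```text
t: 2.33
ee_pos: [0.385, -0.2915, 0.0262]
eef_rot: [180.0, -0.0, 22.0]
force: [-0.1, -0.5, -0.4]
opening: 0.0411
grip_force: 0.0
```

>>> {"fn": "drive_tool", "kwargs": {
  "motion": [
    [[0,0,0],[0,0,0],1],
    [[0,0,0],[0,0,0],1],
    [[0,0,0],[0,0,0],1],
    [[0,0,0],[0,0,0],1],
    [[0,0,-1],[0,0,0],1],
    [[0,0,-3],[0,0,0],1],
    [[0,0,-3],[0,0,0],1],
    [[0,0,-3],[0,0,0],1],
    [[0,0,-2.5],[0,0,0],1],
    [[0,0,0],[0,0,6],1]
  ]
}}

```text
t: 3.17
ee_pos: [0.3873, -0.2935, 0.1556]
eef_rot: [179.5, -0.3, 15.9]
force: [0.3, 0.4, -1.5]
opening: 0.0318
grip_force: 39.9
```

>>> {"fn": "drive_tool", "kwargs": {
  "motion": [
    [[0,0,0],[0,0,6],1],
    [[0,0,0],[0,0,6],1],
    [[0,0,0],[0,0,6],1],
    [[0,0,0],[0,0,6],1],
    [[0,0,0],[0,0,6],1],
    [[0,0,0],[0,0,6],1],
    [[0,0,0],[0,0,6],1],
    [[0,0,0],[0,0,6],1],
    [[0,0,0],[0,0,0],1]
  ]
}}

```text
t: 3.92
ee_pos: [0.3846, -0.2914, 0.1505]
eef_rot: [180.0, 0.0, -32.1]
force: [-0.4, -0.6, -1.7]
opening: 0.0317
grip_force: 39.9
```

```bash
python3 - <<'E'
from h import *
go(.660,-.0063,-32,.13); print(manip.sense()["opening"],manip.sense()["grip_force"])
E
```

```text
now [ 0.3846 -0.2914  0.1505] [180.    0.  -32.1] turn -0.1 shift cm 8.25 -38.77 dz 2.05 n 9.50552539347511
0.03174721505653716 39.90706443786621
```

>>> {"fn": "drive_tool", "kwargs": {
  "motion": [
    [[0.8,-3.9,0],[0,0,0],1],
    [[0.8,-3.9,0],[0,0,0],1],
    [[0.8,-3.9,0],[0,0,0],1],
    [[0.8,-3.9,0],[0,0,0],1],
    [[0.8,-3.9,0],[0,0,0],1],
    [[0.8,-3.9,0],[0,0,0],1],
    [[0.8,-3.9,0],[0,0,0],1],
    [[0.8,-3.9,0],[0,0,0],1],
    [[0.9,-3.8,0],[0,0,0],1],
    [[0.9,-3.8,0],[0,0,0],1]
  ]
}}

```text
t: 4.75
ee_pos: [0.6611, -0.0044, 0.1503]
eef_rot: [180.0, 0.0, -31.8]
force: [-0.4, -0.4, -1.4]
opening: 0.0322
grip_force: 39.9
```

>>> {"fn": "drive_tool", "kwargs": {
  "motion": [
    [[0,0,0],[0,0,0],1],
    [[0,0,0],[0,0,0],1],
    [[0,0,0],[0,0,0],1]
  ]
}}

```text
t: 5.0
ee_pos: [0.6594, -0.0062, 0.15]
eef_rot: [179.9, 0.1, -31.9]
force: [0.1, -0.2, -2.3]
opening: 0.0321
grip_force: 39.9
```

```bash
python3 - <<'E'
from h import *
go(.660,-.0063,-32,.032); print(manip.sense()["opening"],manip.sense()["grip_force"])
E
```

```text
now [ 0.6594 -0.0062  0.15  ] [ 1.799e+02  1.000e-01 -3.190e+01] turn 0.1 shift cm 0.06 -0.02 dz 11.8 n 0.01406659696214073
0.032136288177636134 39.90515649318695
```

>>> {"fn": "drive_tool", "kwargs": {
  "motion": [
    [[0.1,0,3],[0,0,0],1],
    [[0,0,3],[0,0,0],1],
    [[0,0,3],[0,0,0],1],
    [[0,0,2],[0,0,0],1],
    [[0,0,0.5],[0,0,0],1],
    [[0,0,0.3],[0,0,0],1],
    [[0,0,0],[0,0,0],1],
    [[0,0,0],[0,0,0],1],
    [[0,0,0],[0,0,0],-0.2],
    [[0,0,0],[0,0,0],-0.2]
  ]
}}

```text
t: 5.83
ee_pos: [0.6622, -0.0067, 0.0348]
eef_rot: [-179.9, -0.2, -32.0]
force: [-0.4, -0.1, 0.1]
opening: 0.0426
grip_force: 0.0
```

>>> {"fn": "drive_tool", "kwargs": {
  "motion": [
    [[0,0,0],[0,0,0],-0.2],
    [[0,0,0],[0,0,0],-0.2],
    [[0,0,-1],[0,0,0],-0.2],
    [[0,0,-3],[0,0,0],-0.2],
    [[0,0,-3],[0,0,0],-0.2],
    [[0,0,-3],[0,0,0],-0.2],
    [[0,0,-2],[0,0,0],-0.2],
    [[0,0,0],[0,0,0],-0.2]
  ]
}}

```text
t: 6.5
ee_pos: [0.6641, -0.0066, 0.1596]
eef_rot: [-179.7, -0.6, -32.0]
force: [1.3, 0.0, 1.0]
opening: 0.0545
grip_force: 0.0
```

```bash
python3 - <<'E'
from h import *
a=np.radians(80.6); s=.046
print(.461+s*np.cos(a),-.107+s*np.sin(a))
go(.461+s*np.cos(a),-.107+s*np.sin(a),80.6,.020); s=manip.sense();print(s["opening"],s["t"],s["qpos"])
E
```

```text
0.46851299426311466 -0.06161768056607941
now [ 0.6641 -0.0066  0.1596] [-179.7   -0.6  -32. ] turn 67.4 shift cm 8.63 18.4 dz 13.96 n 4.872826298392275
0.054495426319534516 6.5 [-1.55650936e+00  2.86790720e+01  8.35833026e+01 -4.95723917e-03
  6.70781203e+01  1.20469433e+02]
```

Turning +67° would push joint 6 past its range, so I turn the other way, -112.6°.

>>> {"fn": "drive_tool", "kwargs": {
  "motion": [
    [[0,0,0],[0,0,-7],-0.5],
    [[0,0,0],[0,0,-7],-0.5],
    [[0,0,0],[0,0,-7],-0.5],
    [[0,0,0],[0,0,-7],-0.5],
    [[0,0,0],[0,0,-7],-0.5],
    [[0,0,0],[0,0,-7],-0.5],
    [[0,0,0],[0,0,-7],-0.5],
    [[0,0,0],[0,0,-7],-0.5],
    [[0,0,0],[0,0,-7],-0.5],
    [[0,0,0],[0,0,-7],-0.5]
  ]
}}

```text
t: 7.33
ee_pos: [0.6606, -0.0065, 0.1523]
eef_rot: [-180.0, 0.1, 38.3]
force: [-0.1, -0.7, 0.4]
opening: 0.0682
grip_force: 0.0
```

>>> {"fn": "drive_tool", "kwargs": {
  "motion": [
    [[0,0,0],[0,0,-7],-0.5],
    [[0,0,0],[0,0,-7],-0.5],
    [[0,0,0],[0,0,-7],-0.5],
    [[0,0,0],[0,0,-7],-0.5],
    [[0,0,0],[0,0,-7],-0.5],
    [[0,0,0],[0,0,-7],-0.5],
    [[0,0,0],[0,0,-0.6],-0.5],
    [[0,0,0],[0,0,0],-0.5]
  ]
}}

```text
t: 8.0
ee_pos: [0.6607, -0.0065, 0.1525]
eef_rot: [-180.0, 0.0, 80.4]
force: [0.2, -0.3, -0.2]
opening: 0.0685
grip_force: 0.0
```

```bash
python3 - <<'E'
from h import *
go(.4685,-.0616,80.6,.10); s=manip.sense();print(s["opening"],s["t"],s["qpos"])
E
```

```text
now [ 0.6607 -0.0065  0.1525] [-180.     0.    80.4] turn -0.2 shift cm -8.58 -18.06 dz 5.25 n 4.7955143850623045
0.0685392736985089 8.0 [-1.55714411e+00  2.90277611e+01  8.40433251e+01 -5.98442512e-03
  6.69780246e+01  8.01511187e+00]
```

>>> {"fn": "drive_tool", "kwargs": {
  "motion": [
    [[-1.7,-3.6,0],[0,0,-0.2],-0.5],
    [[-1.7,-3.6,0],[0,0,0],-0.5],
    [[-1.7,-3.6,0],[0,0,0],-0.5],
    [[-1.7,-3.6,0],[0,0,0],-0.5],
    [[-1.7,-3.6,0],[0,0,0],-0.5],
    [[0,0,2],[0,0,0],-0.5],
    [[0,0,0],[0,0,0],-0.5],
    [[0,0,0],[0,0,0],-0.5]
  ]
}}

```text
t: 8.67
ee_pos: [0.4697, -0.0615, 0.1329]
eef_rot: [-180.0, -0.0, 80.6]
force: [0.2, -0.3, 1.1]
opening: 0.0682
grip_force: 0.0
```

```bash
python3 - <<'E'
from h import *
go(.4685,-.0616,80.6,.020)
c=manip.read_camera("wrist"); im=c["img"].copy()
a=np.radians(80.6);x=np.array([np.cos(a),np.sin(a),0]);y=np.array([-x[1],x[0],0]);o=np.array([.461,-.107,.0125])
for p in(o,o+.07*x,o+.07*y,o+.046*x): cv2.circle(im,tuple(int(q) for q in proj(c,p)),4,(0,0,255),1)
top=manip.read_camera("top")["img"]
w=np.zeros((560,640,3),np.uint8); w[:400]=im; w[400:,:240]=cv2.resize(top[100:180,265:385],(240,160))
cv2.imwrite("pics/w2.png",w)
E
```

```text
now [ 0.4697 -0.0615  0.1329] [-180.    -0.    80.6] turn 0.0 shift cm -0.03 -0.11 dz 11.29 n 0.027889268391481595
```

View pics/w2.png

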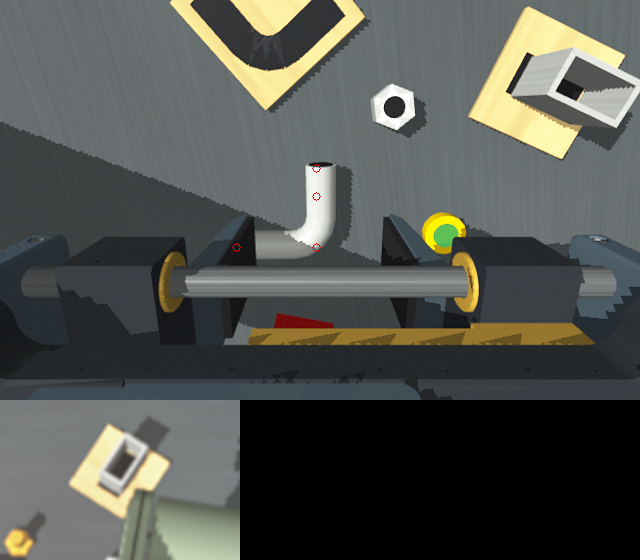

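The predicted points lie on the steel elbow: its leg is at (316,167..247) and it is well centred. The box stands on its board but may be a few mm off, so I'll check that later. I go down for the elbow.

>>> {"fn": "drive_tool", "kwargs": {
  "motion": [
    [[0,-0.1,3],[0,0,0],-0.5],
    [[0,0,3],[0,0,0],-0.5],
    [[0,0,3],[0,0,0],-0.5],
    [[0,0,1.8],[0,0,0],-0.5],
    [[0,0,0.5],[0,0,0],-0.5],
    [[0,0,0],[0,0,0],-0.5],
    [[0,0,0],[0,0,0],1],
    [[0,0,0],[0,0,0],1],
    [[0,0,0],[0,0,0],1],
    [[0,0,0],[0,0,0],1]
  ],
  "newtons": 50
}}

```text
t: 9.6
ee_pos: [0.4696, -0.0614, 0.0209]
eef_rot: [179.9, 0.0, 80.8]
force: [-1.4, -0.6, -0.9]
opening: 0.0447
grip_force: 0.0
```

>>> {"fn": "drive_tool", "kwargs": {
  "motion": [
    [[0,0,0],[0,0,0],1],
    [[0,0,0],[0,0,0],1],
    [[0,0,0],[0,0,0],1],
    [[0,0,0],[0,0,0],1],
    [[0,0,0],[0,0,0],1],
    [[0,0,0],[0,0,0],1]
  ]
}}

```text
t: 10.1
ee_pos: [0.4693, -0.0614, 0.0203]
eef_rot: [179.9, 0.0, 80.8]
force: [0.9, -0.2, 4.0]
opening: 0.024
grip_force: 49.9
```

```bash
python3 - <<'E'
from h import *
im=cv2.imread("pics/w2.png")[0:170,440:640]
cv2.imwrite("pics/boxc.png",cv2.resize(im,None,fx=3,fy=3,interpolation=cv2.INTER_CUBIC))
s=manip.sense();print(s["ee_pos"],s["opening"],s["grip_force"],s["t"])
E
```

```text
[ 0.46931357 -0.06139546  0.02032765] 0.02403855112794223 49.912942978553474 10.1
```

View pics/boxc.png

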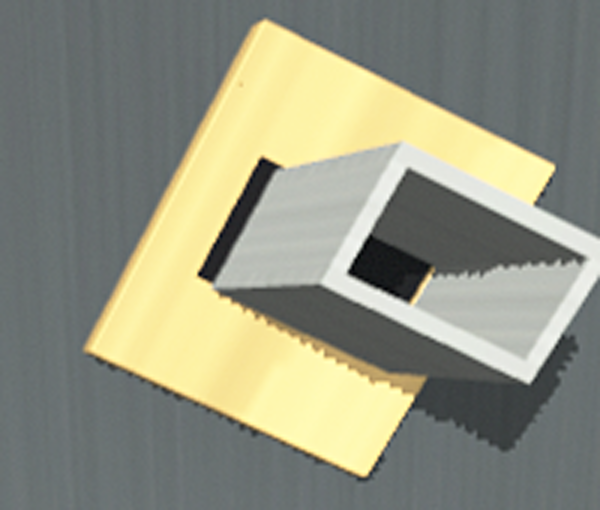

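The crop shows the box tube standing upright with the right heading. A strip of silhouette about 4 mm wide shows at its short edge, which is inside the 10 mm limit, so I keep it. The elbow is gripped (opening 24 mm, 50 N), so I lift and turn it.

>>> {"fn": "drive_tool", "kwargs": {
  "motion": [
    [[0,0,-1],[0,0,0],1],
    [[0,0,-3],[0,0,0],1],
    [[0,0,-3],[0,0,0],1],
    [[0,0,-3],[0,0,7],1],
    [[0,0,0],[0,0,7],1],
    [[0,0,0],[0,0,7],1],
    [[0,0,0],[0,0,7],1],
    [[0,0,0],[0,0,7],1],
    [[0,0,0],[0,0,7],1],
    [[0,0,0],[0,0,6.5],1]
  ]
}}

```text
t: 10.93
ee_pos: [0.4678, -0.0612, 0.1192]
eef_rot: [-179.9, 0.1, 31.9]
force: [0.5, 0.4, -0.6]
opening: 0.0246
grip_force: 49.9
```

>>> {"fn": "drive_tool", "kwargs": {
  "motion": [
    [[0,0,0],[0,0,0],1],
    [[0,0,0],[0,0,0],1],
    [[0,0,0],[0,0,0],1]
  ]
}}

```text
t: 11.18
ee_pos: [0.4683, -0.0612, 0.1196]
eef_rot: [-180.0, 0.1, 32.4]
force: [0.1, -0.0, -1.9]
opening: 0.0242
grip_force: 49.9
```

```bash
python3 - <<'E'
from h import *
a=np.radians(32.1-80.7);d=np.array([.4693-.461,-.0614+.107])
t=np.array([.4449,.0425])+np.array([[np.cos(a),-np.sin(a)],[np.sin(a),np.cos(a)]])@d; print(t)
go(t[0],t[1],32.1,.0265); print(manip.sense()["opening"],manip.sense()["grip_force"])
E
```

```text
[0.48459395 0.0664299 ]
now [ 0.4683 -0.0612  0.1196] [-1.80e+02  1.00e-01  3.24e+01] turn 0.3 shift cm 8.17 -9.95 dz 9.31 n 3.0866262544725696
0.024222394670639438 49.89221038995311
```

>>> {"fn": "drive_tool", "kwargs": {
  "motion": [
    [[2,-2.5,0],[0,0,0.3],1],
    [[2,-2.5,0],[0,0,0],1],
    [[2.1,-2.5,0],[0,0,0],1],
    [[2.1,-2.5,0],[0,0,0],1],
    [[0,0,2],[0,0,0],1],
    [[0,0,3],[0,0,0],1],
    [[0,0,2],[0,0,0],1],
    [[0,0,0],[0,0,0],1],
    [[0,0,0],[0,0,0],1],
    [[0,0,0],[0,0,0],1]
  ]
}}

```text
t: 12.02
ee_pos: [0.4861, 0.0669, 0.0509]
eef_rot: [179.9, -0.1, 32.0]
force: [0.3, -0.6, -1.3]
opening: 0.0241
grip_force: 49.9
```

```bash
python3 - <<'E'
from h import *
go(.4846,.0664,32.1,.0265)
E
```

```text
now [0.4861 0.0669 0.0509] [ 1.799e+02 -1.000e-01  3.200e+01] turn -0.1 shift cm -0.16 -0.03 dz 2.44 n 0.03870943220447461
```

>>> {"fn": "drive_tool", "kwargs": {
  "motion": [
    [[-0.2,0,1],[0,0,0],1],
    [[0,0,1],[0,0,0],1],
    [[0,0,0.4],[0,0,0],1],
    [[0,0,0],[0,0,0],1],
    [[0,0,0],[0,0,0],1],
    [[0,0,0],[0,0,0],1],
    [[0,0,0],[0,0,0],1]
  ]
}}

```text
t: 12.6
ee_pos: [0.484, 0.0659, 0.0266]
eef_rot: [180.0, -0.1, 32.0]
force: [0.2, 0.1, -1.9]
opening: 0.0244
grip_force: 49.9
```

>>> {"fn": "drive_tool", "kwargs": {
  "motion": [
    [[0,0,0],[0,0,0],-0.2],
    [[0,0,0],[0,0,0],-0.2],
    [[0,0,0],[0,0,0],-0.2],
    [[0,0,0],[0,0,0],-0.2],
    [[0,0,0],[0,0,0],-0.2],
    [[0,0,-1],[0,0,0],-0.2],
    [[0,0,-3],[0,0,0],-0.4],
    [[0,0,-3],[0,0,0],-0.6],
    [[0,0,-3],[0,0,0],-1],
    [[0,0,-2],[0,0,0],-1]
  ]
}}

```text
t: 13.43
ee_pos: [0.4843, 0.066, 0.1486]
eef_rot: [179.9, -0.2, 32.0]
force: [-0.2, -0.1, -0.2]
opening: 0.0784
grip_force: 0.0
```

```bash
python3 - <<'E'
from h import *
go(.508,-.419,0,.14); s=manip.sense();print(s["opening"],s["t"],s["qpos"])
c=manip.read_camera("wrist"); cv2.imwrite("pics/w3.png",c["img"])
E
```

```text
now [0.4843 0.066  0.1486] [179.9  -0.2  32. ] turn 32.0 shift cm 2.37 48.5 dz 0.86 n 11.645345035056408
0.07843092549915835 13.4333 [ 6.41863536e+00  1.46482722e+01  1.07898261e+02 -5.36127661e-03
  5.72606184e+01  6.44540212e+01]
```

View pics/w3.png

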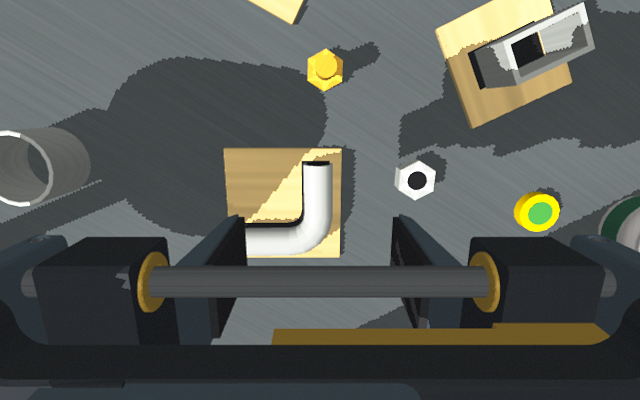

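The elbow lies on its silhouette, with only a thin black rim showing on the inside of the bend. Next is the narrow tube, at yaw 32.

>>> {"fn": "drive_tool", "kwargs": {
  "motion": [
    [[-2,3.5,0],[0,0,0],-0.6],
    [[-2,3.5,0],[0,0,0],-0.6],
    [[-2,3.5,0],[0,0,0],-0.6],
    [[-2,3.5,0],[0,0,0],-0.6],
    [[-2,3.5,0],[0,0,0],-0.6],
    [[-2,3.5,0],[0,0,0],-0.6],
    [[-2,3.5,0],[0,0,0],-0.6],
    [[-2,3.5,0],[0,0,0],-0.6],
    [[-2,3.5,0],[0,0,0],-0.6],
    [[-2,3.5,0],[0,0,0],-0.6]
  ]
}}

```text
t: 14.32
ee_pos: [0.4986, -0.3389, 0.1456]
eef_rot: [-180.0, 0.0, 31.9]
force: [0.4, 0.4, 0.3]
opening: 0.0733
grip_force: 0.0
```

>>> {"fn": "drive_tool", "kwargs": {
  "motion": [
    [[-2,3.6,0],[0,0,0],-0.6],
    [[-1.7,3.7,0],[0,0,0],-0.6],
    [[0,0,0],[0,0,0],-0.6],
    [[0,0,0],[0,0,0],-0.6],
    [[0,0,0],[0,0,0],-0.6]
  ]
}}

```text
t: 14.73
ee_pos: [0.5059, -0.4179, 0.1451]
eef_rot: [-179.9, 0.0, 31.9]
force: [0.2, 0.0, 0.2]
opening: 0.0733
grip_force: 0.0
```

```bash
python3 - <<'E'
from h import *
go(.508,-.419,32,.025); s=manip.sense();print(s["opening"],s["t"])
c=manip.read_camera("wrist"); im=c["img"]
th=np.linspace(0,6.28,40)
for z in (.045,0):
  pts=np.array([proj(c,np.array([.508+.019*np.cos(t),-.419+.019*np.sin(t),z])) for t in th]).astype(int)
  cv2.polylines(im,[pts],True,(0,255,0),1)
cv2.imwrite("pics/w4.png",im)
E
```

```text
now [ 0.5059 -0.4179  0.1451] [-179.9    0.    31.9] turn -0.1 shift cm 0.12 0.21 dz 12.01 n 0.05780007166803409
0.07333831200616707 14.7333
```

View pics/w4.png

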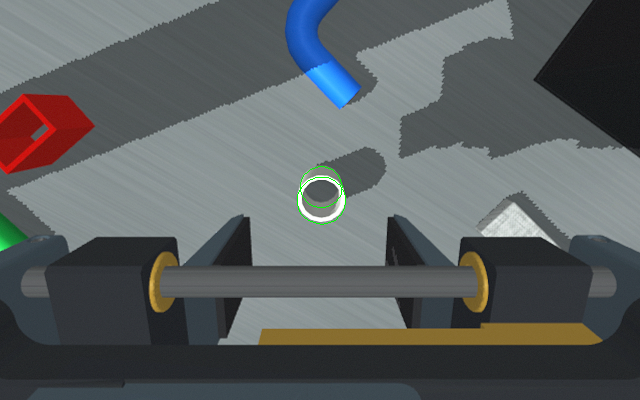

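>>> {"fn": "drive_tool", "kwargs": {
  "motion": [
    [[0,0.2,3],[0,0,0],-0.6],
    [[0,0,3],[0,0,0],-0.6],
    [[0,0,3],[0,0,0],-0.6],
    [[0,0,2],[0,0,0],-0.6],
    [[0,0,1],[0,0,0],-0.6],
    [[0,0,0],[0,0,0],-0.6],
    [[0,0,0],[0,0,0],1],
    [[0,0,0],[0,0,0],1],
    [[0,0,0],[0,0,0],1],
    [[0,0,0],[0,0,0],1]
  ],
  "newtons": 35
}}

```text
t: 15.62
ee_pos: [0.5082, -0.4207, 0.0276]
eef_rot: [179.8, -0.0, 32.0]
force: [-0.3, -0.1, -0.2]
opening: 0.0492
grip_force: 0.0
```

>>> {"fn": "drive_tool", "kwargs": {
  "motion": [
    [[0,0,0],[0,0,0],1],
    [[0,0,0],[0,0,0],1],
    [[0,0,0],[0,0,0],1],
    [[0,0,0],[0,0,0],1],
    [[0,0,0],[0,0,0],1],
    [[0,0,0],[0,0,0],1]
  ]
}}

```text
t: 16.12
ee_pos: [0.5077, -0.4203, 0.0269]
eef_rot: [179.9, -0.0, 32.0]
force: [-0.7, 1.3, 5.2]
opening: 0.038
grip_force: 35.0
```

>>> {"fn": "drive_tool", "kwargs": {
  "motion": [
    [[0,0,-1],[0,0,0],1],
    [[0,0,-3],[0,0,0],1],
    [[0,0,-3],[0,0,0],1],
    [[0,0,-3],[0,0,0],1],
    [[0,0,-2],[0,0,0],1],
    [[0,0,0],[0,0,0],1],
    [[0,0,0],[0,0,0],1],
    [[0,0,0],[0,0,0],1]
  ]
}}

```text
t: 16.78
ee_pos: [0.5066, -0.4195, 0.1445]
eef_rot: [-179.9, 0.1, 32.0]
force: [-0.0, 0.3, -1.5]
opening: 0.038
grip_force: 35.0
```

```bash
python3 - <<'E'
from h import *
go(.5296,.3977,32,.031); s=manip.sense();print(s["opening"],s["t"],s["grip_force"],s["qpos"])
E
```

```text
now [ 0.5066 -0.4195  0.1445] [-1.799e+02  1.000e-01  3.200e+01] turn -0.0 shift cm 45.26 -68.08 dz 11.35 n 19.604482952712456
0.0379531050923076 16.7833 34.99989956617355 [-4.06252836e+01  2.91677036e+01  8.50217570e+01 -7.77947238e-03
  6.59661946e+01  1.74112466e+01]
```

>>> {"fn": "drive_tool", "kwargs": {
  "motion": [
    [[2.26,-3.4,0],[0,0,0],1],
    [[2.26,-3.4,0],[0,0,0],1],
    [[2.26,-3.4,0],[0,0,0],1],
    [[2.26,-3.4,0],[0,0,0],1],
    [[2.26,-3.4,0],[0,0,0],1],
    [[2.26,-3.4,0],[0,0,0],1],
    [[2.26,-3.4,0],[0,0,0],1],
    [[2.26,-3.4,0],[0,0,0],1],
    [[2.26,-3.4,0],[0,0,0],1],
    [[2.26,-3.4,0],[0,0,0],1]
  ]
}}

```text
t: 17.62
ee_pos: [0.5175, -0.0101, 0.144]
eef_rot: [-179.9, 0.2, 32.0]
force: [1.0, 0.0, -1.7]
opening: 0.0377
grip_force: 35.0
```

>>> {"fn": "drive_tool", "kwargs": {
  "motion": [
    [[2.26,-3.4,0],[0,0,0],1],
    [[2.26,-3.4,0],[0,0,0],1],
    [[2.26,-3.4,0],[0,0,0],1],
    [[2.26,-3.4,0],[0,0,0],1],
    [[2.26,-3.4,0],[0,0,0],1],
    [[2.26,-3.4,0],[0,0,0],1],
    [[2.26,-3.4,0],[0,0,0],1],
    [[2.26,-3.4,0],[0,0,0],1],
    [[2.26,-3.4,0],[0,0,0],1],
    [[2.26,-3.4,0],[0,0,0],1]
  ]
}}

```text
t: 18.45
ee_pos: [0.5295, 0.3974, 0.1433]
eef_rot: [180.0, 0.3, 32.0]
force: [0.8, 0.5, -1.4]
opening: 0.0381
grip_force: 35.0
```

>>> {"fn": "drive_tool", "kwargs": {
  "motion": [
    [[0,0,3],[0,0,0],1],
    [[0,0,3],[0,0,0],1],
    [[0,0,1],[0,0,0],1],
    [[0,0,0],[0,0,0],1],
    [[0,0,0],[0,0,0],1],
    [[0,0,0],[0,0,0],1],
    [[0,0,0],[0,0,0],1]
  ]
}}

```text
t: 19.03
ee_pos: [0.532, 0.3963, 0.0778]
eef_rot: [-180.0, -0.2, 31.9]
force: [-0.5, -0.1, -0.2]
opening: 0.0378
grip_force: 35.0
```

```bash
python3 - <<'E'
from h import *
go(.5296,.3977,32,.033); s=manip.sense();print(s["opening"],s["t"],s["grip_force"])
E
```

```text
now [0.532  0.3963 0.0778] [-180.    -0.2   31.9] turn -0.1 shift cm -0.13 -0.25 dz 4.48 n 0.06729047235266752
0.037759256807847995 19.0333 34.99974936246872
```

>>> {"fn": "drive_tool", "kwargs": {
  "motion": [
    [[-0.1,-0.2,2],[0,0,0],1],
    [[0,0,1.5],[0,0,0],1],
    [[0,0,0.7],[0,0,0],1],
    [[0,0,0],[0,0,0],1],
    [[0,0,0],[0,0,0],1],
    [[0,0,0],[0,0,0],1]
  ]
}}

```text
t: 19.53
ee_pos: [0.5298, 0.3976, 0.0353]
eef_rot: [-180.0, -0.1, 32.0]
force: [0.2, 0.7, -1.7]
opening: 0.0384
grip_force: 35.0
```

>>> {"fn": "drive_tool", "kwargs": {
  "motion": [
    [[0,0,0.1],[0,0,0],1],
    [[0,0,0],[0,0,0],1],
    [[0,0,0],[0,0,0],1]
  ]
}}

```text
t: 19.78
ee_pos: [0.5291, 0.3974, 0.0333]
eef_rot: [180.0, -0.0, 32.0]
force: [0.1, -0.3, -1.1]
opening: 0.0381
grip_force: 35.0
```

Now I release it and move to the wide tube.

>>> {"fn": "drive_tool", "kwargs": {
  "motion": [
    [[0,0,0.1],[0,0,0],1],
    [[0,0,0],[0,0,0],1],
    [[0,0,0],[0,0,0],-0.4],
    [[0,0,0],[0,0,0],-0.4],
    [[0,0,0],[0,0,0],-0.4],
    [[0,0,0],[0,0,0],-0.4],
    [[0,0,-1],[0,0,0],-0.4],
    [[0,0,-3],[0,0,0],-0.6],
    [[0,0,-3],[0,0,0],-1],
    [[0,0,-4],[0,0,0],-1]
  ]
}}

```text
t: 20.62
ee_pos: [0.5278, 0.3964, 0.1414]
eef_rot: [180.0, 0.3, 32.0]
force: [0.4, 1.0, -0.4]
opening: 0.0811
grip_force: 0.0
```

>>> {"fn": "drive_tool", "kwargs": {
  "motion": [
    [[0,0,0],[0,0,0],-1],
    [[0,0,0],[0,0,0],-1]
  ]
}}

```text
t: 20.78
ee_pos: [0.5304, 0.3984, 0.1458]
eef_rot: [-180.0, -0.4, 32.0]
force: [-0.2, 0.4, 0.1]
opening: 0.0904
grip_force: 0.0
```

```bash
python3 - <<'E'
from h import *
go(.380,.277,32,.14); s=manip.sense();print(s["opening"],s["t"],s["qpos"])
cv2.imwrite("pics/w5.png",manip.read_camera("wrist")["img"])
E
```

```text
now [0.5304 0.3984 0.1458] [-180.    -0.4   32. ] turn -0.0 shift cm -19.19 2.32 dz 0.58 n 4.635209541957664
0.09041110451770694 20.7833 [ 3.59148581e+01  2.93204892e+01  8.45489320e+01 -5.22376690e-03
  6.57114430e+01  9.39493283e+01]
```

View pics/w5.png

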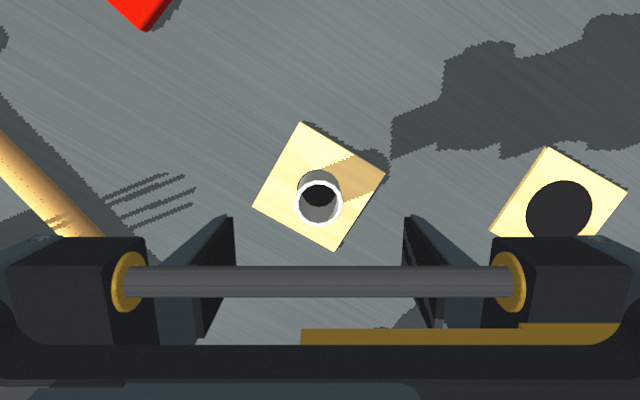

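The narrow tube stands centred on its board at (320,195). Next is the wide tube.

>>> {"fn": "drive_tool", "kwargs": {
  "motion": [
    [[-3.8,0.4,0],[0,0,0],-1],
    [[-3.8,0.5,0],[0,0,0],-1],
    [[-3.8,0.5,0],[0,0,0],-1],
    [[-3.8,0.5,0],[0,0,0],-1],
    [[-3.9,0.4,0],[0,0,0],-1],
    [[0,0,2],[0,0,0],-1],
    [[0,0,0],[0,0,0],-1],
    [[0,0,0],[0,0,0],-1],
    [[0,0,0],[0,0,0],-1]
  ]
}}

```text
t: 21.58
ee_pos: [0.38, 0.2773, 0.1219]
eef_rot: [180.0, -0.0, 32.0]
force: [-0.3, 0.4, 0.8]
opening: 0.0914
grip_force: 0.0
```

```bash
python3 - <<'E'
from h import *
go(.380,.277,32,.025); s=manip.sense();print(s["opening"],s["t"])
c=manip.read_camera("wrist"); im=c["img"]
th=np.linspace(0,6.28,40)
pts=np.array([proj(c,np.array([.38+.03*np.cos(t),.277+.03*np.sin(t),.045])) for t in th]).astype(int)
cv2.polylines(im,[pts],True,(0,255,0),1)
cv2.imwrite("pics/w6.png",im)
E
```

```text
now [0.38   0.2773 0.1219] [180.  -0.  32.] turn -0.0 shift cm -0.02 0.02 dz 9.69 n 0.006796165561756628
0.0914295829869317 21.5833
```

View pics/w6.png

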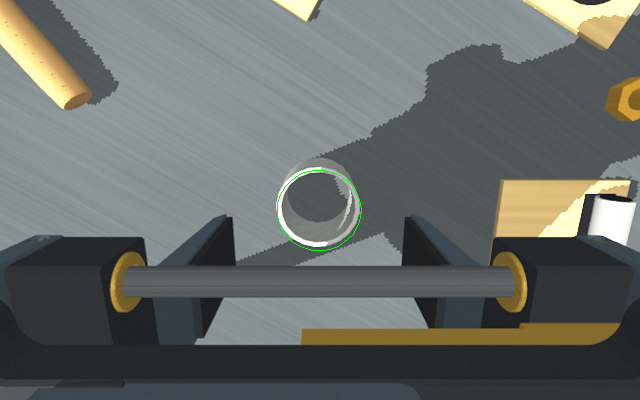

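The predicted rim fits the wide tube at (318,208) to about 1-2 mm. I go down and grip.

>>> {"fn": "drive_tool", "kwargs": {
  "motion": [
    [[0.1,0,3],[0,0,0],-1],
    [[0,0,3],[0,0,0],-1],
    [[0,0,2.5],[0,0,0],-1],
    [[0,0,1],[0,0,0],-1],
    [[0,0,0],[0,0,0],-1],
    [[0,0,0],[0,0,0],-1],
    [[0,0,0],[0,0,0],1],
    [[0,0,0],[0,0,0],1],
    [[0,0,0],[0,0,0],1],
    [[0,0,0],[0,0,0],1]
  ],
  "newtons": 40
}}

```text
t: 22.47
ee_pos: [0.3804, 0.2775, 0.0277]
eef_rot: [180.0, -0.1, 32.0]
force: [0.3, 0.1, 0.4]
opening: 0.0671
grip_force: 0.0
```

>>> {"fn": "drive_tool", "kwargs": {
  "motion": [
    [[0,0,0],[0,0,0],1],
    [[0,0,0],[0,0,0],1],
    [[0,0,0],[0,0,0],1],
    [[0,0,0],[0,0,0],1]
  ]
}}

```text
t: 22.8
ee_pos: [0.3802, 0.2773, 0.0274]
eef_rot: [-180.0, -0.0, 32.0]
force: [-1.7, -1.2, 5.5]
opening: 0.059
grip_force: 40.0
```

>>> {"fn": "drive_tool", "kwargs": {
  "motion": [
    [[0,0,-1],[0,0,0],1],
    [[0,0,-3],[0,0,0],1],
    [[0,0,-3],[0,0,0],1],
    [[0,0,-3],[0,0,0],1],
    [[0,0,-2],[0,0,0],1],
    [[0,0,0],[0,0,0],1],
    [[0,0,0],[0,0,0],1],
    [[0,0,0],[0,0,0],1]
  ]
}}

```text
t: 23.47
ee_pos: [0.3788, 0.2763, 0.1452]
eef_rot: [180.0, 0.2, 32.0]
force: [-0.3, -0.4, -3.7]
opening: 0.059
grip_force: 40.0
```

```bash
python3 - <<'E'
from h import *
go(.6284,.2009,32,.032); s=manip.sense();print(s["opening"],s["t"],s["grip_force"],s["qpos"])
E
```

```text
now [0.3788 0.2763 0.1452] [180.    0.2  32. ] turn -0.0 shift cm 17.17 19.62 dz 11.32 n 6.253874135279212
0.05897553524262353 23.4667 39.99914176762104 [ 3.47108496e+01  1.33644954e+01  1.10309986e+02 -8.35979192e-03
  5.65333364e+01  9.27451506e+01]
```

>>> {"fn": "drive_tool", "kwargs": {
  "motion": [
    [[2.5,2.8,0],[0,0,0],1],
    [[2.5,2.8,0],[0,0,0],1],
    [[2.5,2.8,0],[0,0,0],1],
    [[2.5,2.8,0],[0,0,0],1],
    [[2.4,2.8,0],[0,0,0],1],
    [[2.4,2.8,0],[0,0,0],1],
    [[2.4,2.8,0],[0,0,0],1],
    [[0,0,3],[0,0,0],1],
    [[0,0,3],[0,0,0],1],
    [[0,0,1],[0,0,0],1]
  ]
}}

```text
t: 24.3
ee_pos: [0.6257, 0.2, 0.0691]
eef_rot: [-179.8, 0.8, 31.9]
force: [-1.8, 0.0, -4.2]
opening: 0.0588
grip_force: 40.0
```

>>> {"fn": "drive_tool", "kwargs": {
  "motion": [
    [[0,0,0],[0,0,0],1],
    [[0,0,0],[0,0,0],1],
    [[0,0,0],[0,0,0],1],
    [[0,0,0],[0,0,0],1]
  ]
}}

```text
t: 24.63
ee_pos: [0.6305, 0.2025, 0.0788]
eef_rot: [179.9, -0.2, 32.0]
force: [0.6, -0.2, -2.8]
opening: 0.0588
grip_force: 40.0
```

```bash
python3 - <<'E'
from h import *
go(.6284,.2009,32,.033); s=manip.sense();print(s["opening"],s["t"],s["grip_force"])
E
```

```text
now [0.6305 0.2025 0.0788] [179.9  -0.2  32. ] turn -0.0 shift cm -0.27 0.03 dz 4.58 n 0.06452498598922664
0.05877131993010384 24.6333 39.99906823039055
```

>>> {"fn": "drive_tool", "kwargs": {
  "motion": [
    [[-0.2,0,2],[0,0,0],1],
    [[0,0,1.5],[0,0,0],1],
    [[0,0,0.8],[0,0,0],1],
    [[0,0,0],[0,0,0],1],
    [[0,0,0],[0,0,0],1],
    [[0,0,0],[0,0,0],1],
    [[0,0,0],[0,0,0],1],
    [[0,0,0],[0,0,0],1]
  ]
}}

```text
t: 25.3
ee_pos: [0.6283, 0.201, 0.0347]
eef_rot: [180.0, -0.1, 32.0]
force: [-0.3, -0.9, -3.7]
opening: 0.059
grip_force: 40.0
```

>>> {"fn": "drive_tool", "kwargs": {
  "motion": [
    [[0,0,0.2],[0,0,0],1],
    [[0,0,0],[0,0,0],1],
    [[0,0,0],[0,0,0],1],
    [[0,0,0],[0,0,0],1]
  ]
}}

```text
t: 25.63
ee_pos: [0.6285, 0.2011, 0.0332]
eef_rot: [180.0, -0.1, 32.0]
force: [-1.9, -0.6, 5.6]
opening: 0.0586
grip_force: 40.0
```

Contact shows in the force (z goes from -3.7 to +5.6 N). I release, rise and back off towards the box to check it.

>>> {"fn": "drive_tool", "kwargs": {
  "motion": [
    [[0,0,0],[0,0,0],-1],
    [[0,0,0],[0,0,0],-1],
    [[0,0,0],[0,0,0],-1],
    [[0,0,0],[0,0,0],-1],
    [[0,0,-1],[0,0,0],-1],
    [[0,0,-3],[0,0,0],-1],
    [[0,0,-3],[0,0,0],-1],
    [[0,0,-4],[0,0,0],-1],
    [[0,0,0],[0,0,0],-1],
    [[0,0,0],[0,0,0],-1]
  ]
}}

```text
t: 26.47
ee_pos: [0.6297, 0.2014, 0.1458]
eef_rot: [179.9, -0.4, 32.0]
force: [-0.2, 0.5, -0.6]
opening: 0.0909
grip_force: 0.0
```

>>> {"fn": "drive_tool", "kwargs": {
  "motion": [
    [[-4,0,-2],[0,0,0],-1],
    [[-4,0,-2],[0,0,0],-1],
    [[-4,0,-2],[0,0,0],-1],
    [[-4,0,-2],[0,0,0],-1],
    [[-4,0,-2],[0,0,0],-1],
    [[-4,0,0],[0,0,0],-1],
    [[-4,0,0],[0,0,0],-1],
    [[-4,0,0],[0,0,0],-1],
    [[0,0,0],[0,0,0],-1],
    [[0,0,0],[0,0,0],-1]
  ]
}}

```text
t: 27.3
ee_pos: [0.3663, 0.038, 0.2348]
eef_rot: [-180.0, 0.0, 31.9]
force: [0.3, 0.7, -0.0]
opening: 0.0911
grip_force: 0.0
```

```bash
python3 - <<'E'
from h import *
go(.660,-.0063,-32,.032)
c=manip.read_camera("top"); im=c["img"]
cv2.imwrite("pics/t2.png",cv2.resize(im[105:255,130:350],(792,540),interpolation=cv2.INTER_CUBIC))
E
```

```text
now [0.3663 0.038  0.2348] [-180.     0.    31.9] turn 63.9 shift cm 27.26 -11.8 dz 20.28 n 7.124014706935482
```

View pics/t2.png

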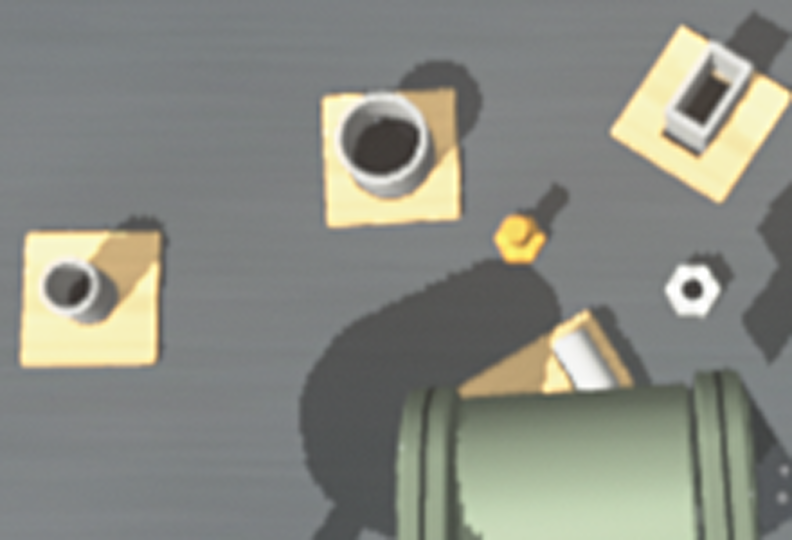

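The top view shows all four parts in place:
- **Wide tube:** base edges (432 right, 197 bottom) match the painted disc (435, 199).
- **Narrow tube:** base edges (117, 323) match its disc (118, 324).
- **Box tube:** about 4 mm off, with the right heading.
- **Elbow:** on its silhouette.

The arm is clear and everything is released.

```bash
python3 -c "
from workcell import manip
print(manip.close_job())"
```

```text
the job is handed in; nothing more can be done
None
```

I placed all four steel parts on their boards and handed the job in at about 27 s of the 115 s allowed; by my image checks every part is within its limits (largest offset: box tube, about 4 mm of 10 mm), but the hand-in returned no verdict.

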